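# Hold a contact pickup on the marked ring of a watch

### The job

Lift the clear dust cover off the watch holder and stand it upright on the round cork mat. Then take the contact probe (the tall tool with the plain straight round handle) out of the wooden rack and hold its brass tip inside the ring marked on the back of the watch, square to the watch's tilted back, pressing lightly so that the sprung cup gives about 5 mm and never reaches its stop. Finish while still holding the probe pressed there in the gripper; touch the watch with nothing but the probe, and leave the other tools and things where they are.

Things in the scene. Friction and masses are not known exactly. Their poses are not given: they have to be found in the camera images.
- cover_knob (a point): centre of the black knob (upright cylinder, 20 mm diameter, 22 mm tall, on a 10 mm stem) of the loose clear dust cover: an upside-down cup, 100 mm diameter, 70 mm tall, wall 4 mm, 120 g. The point is 95 mm above the cover's lower rim, 25 mm above its flat top. The cover stands over the watch on the holder's base plate, concentric with it. z axis: up, along the cover's axis
- cork_mat: round cork mat fixed on the bench, 130 mm diameter, 4 mm thick; origin at the centre of its underside, on the bench
- holder: fixed watch holder: dark steel base disc of 124 mm diameter, 8 mm thick, with a slanting post and on it the sprung cup with the watch. Origin at the centre of its underside, on the bench; its -x side is the one to which the watch's back is tilted
- spot (a point): centre of the ring marked on the flat metal back (upper face) of the watch: a thin dark circle, 14 mm outside diameter, 10 mm off the watch's middle, on the side away from the winding crown. Watch 49 mm in diameter, highest edge 61 mm above the bench. z axis: square out of the watch's back, 25 degrees from vertical towards the holder's -x side; y axis: level, towards the crown
- cup (a joint): travel of the sprung cup that carries the watch, in m: 0 at rest, grows as the watch is pushed in square to its back (along -z of spot), 0.014 at its stop. It starts to give at about 0.5 N and then takes 0.5 N per mm; it springs back when let go
- rack: fixed wooden tool rack, 230 x 50 mm, 54 mm tall, origin at the centre of its underside; three upright holes of 11 mm diameter, in the middle and 85 mm either way along its long (x) axis, one tool standing in each
- probe_grip (a point): middle of the handle of the loose contact probe, upright in one of the rack's holes (which one varies). Handle: plain round aluminium bar, 16 mm diameter, 66 mm long, two thin dark bands; below it an 8 mm brass shank. The point is 85 mm from the tip, 35 mm above the handle's lower end (on the rack's top), 31 mm below its upper end. z axis: from tip to handle end. 60 g. Grip it from any side
- probe_tip (a point): end of the probe's rounded brass tip (6 mm diameter, ball-ended), on its axis; in the rack it stands 4 mm above the bench. z axis: along the probe from tip to handle end
- probe: the contact probe itself, 116 mm long; its origin is at the tip, the same point as probe_tip
- pusher_mid (a point): loose bystander in the rack: tool with a mushroom head of 30 mm diameter, lower than the probe, top 98 mm above the bench; point on its axis 70 mm above its tip
- reamer_mid (a point): loose bystander in the rack: tool with a thin stem and a 36 mm crossbar handle, top 99 mm above the bench; point on its axis 70 mm above its tip
- blower: loose bystander: red-brown rubber dust blower standing upright, 62 mm diameter, 110 mm tall; origin at the centre of its underside
- loupe: loose bystander: black eyeglass, 36 mm diameter, 30 mm tall; origin at the centre of its underside
- oil_jar: loose bystander: small jar, 36 mm diameter, 45 mm tall; origin at the centre of its underside
- brush: loose bystander: small brush, 130 mm long, lying on the bench
Things that resemble listed ones, but are neither listed nor needed, are in the scene too. What is shaped like the probe but red is not meant. Leave any orange look-alike of the part that bears cover_knob alone.

How it is judged:
By the outcome, as a careful person would: the job done as asked, in the order asked, and still so for the second after the job is handed in, while the arm keeps its last pose, push and grip.
It also fails if it takes over 61 s, if anything falls off the work surface, if the arm or the gripper's body presses on something with over 40 N, if the wrist force passes 120 N, or if a joint passes its speed limit or range.

### The arm

A 6-joint arm with a two-finger parallel gripper is mounted at the origin on the work surface. World frame = base frame: x ahead of the robot, y to its left, z up, the work surface at z = 0. Lengths are in m, angles in rad, forces in N, time in s.
With the tool pointing down it reaches from about 0.35 to 0.95 m from the base axis. Payload 17.4 kg.
Tool frame: the origin (TCP) lies midway between the tips of the shut fingers; the grasp point (between the pads) lies 19 mm behind it; z points along the fingers, y is the line along which they close (so a half turn about z gives the same grasp; the last joint's range is limited). The gripper opens to 93 mm and grips with 3 to 60 N. Pads are 15 mm wide; open, the fingers measure 128 mm over their backs; the gripper's body (75 mm by 188 mm) begins 65 mm behind the grasp point.
Start: joints at [1.141, 0.116, 1.442, -0, 1.584, -0.038], TCP at [0.258, 0.624, 0.219] pointing down, gripper open.
Joint ranges: [-2.83, 2.83], [-0.83, 2.19], [0.07, 2.5], [-1.14, 4.28], [0.01, 3], [-2.97, 2.97]. Speed limits (rad/s): [1.89, 1.89, 2.22, 3.14, 3.14, 3.14].

### API

Orientations are given as [roll, pitch, yaw] about the fixed x, y, z axes, in that order (R = Rz(yaw) Ry(pitch) Rx(roll)).
In Python, from cell import robot gives the robot as it stands.
- The arm moves only by the tool play_rows, never from a script. Its argument "rows" is text: rows parted by semicolons, each of 7 numbers parted by spaces: the shift along the world's x, y, z as a fraction of full scale, then the turn, a rotation vector about the world's x, y, z as a fraction of full scale, then the opening, from 0 (shut) to 1 (fully open). A call has 1 to 20 rows; each row shifts and turns the commanded pose from where the row before left it; what a row does not reach is not made up. Full scale, the value 1, is 0.12 m for a shift and 90 degrees for a turn. A row lasts 1/12 s, in which the tool goes at most 41.7 mm and 7.16 degrees, less where a joint would pass 70% of its speed; a pose out of reach is approached as far as the arm can. A call with a number of a shift or a turn outside -1 to 1 is refused whole. A call with a gripper value outside its range is refused whole. The fingers move at their own pace and stop on an object; the grip force is fixed at half the most. Time passes only in rows, so rows that do not move let the fingers close. It gives the time, the measured TCP pose, the force, the opening and the grip force at its end, in the units of the state.
- robot.read_state(): the state, without advancing time (a new reading comes with each control period).
- robot.camera(name): name is "scene" or "side" or "wrist"; returns a dict with "pixels" (384x512x3 uint8, red, green, blue), "fx", "fy", "cx", "cy" (pixels), "T" (4x4, takes a point from camera to world coordinates); the wrist camera has in their place "T_tool_cam" (4x4, takes a point from camera to tool coordinates, whose origin is the TCP and whose axes are the flange's). Camera axes: x right, y up, looking along -z (the intrinsics and any distortion apply to the point x, -y, -z); pixel columns grow to the right and rows downward; lengths in m; the calibration is good to about 2 mm. A picture is of the moment at which its call begins: read the wrist's pose just before it. There is no depth.
- robot.hand_in(): hands the job in; it is judged then, once.
The state is a dict: "time_s": time; "joint_pos": joint angles; "qd": joint speeds; "effort": joint torques, N m; "ee_pos": TCP position; "tcp_rot": TCP orientation; "ft_force": force on the tool from outside, world axes, zero at the start; "wrist_torque": the same for the moment, N m; "grip_width": finger opening in m; "finger_force": force on a finger pad.
Only numpy, scipy, OpenCV 4.12 (cv2) and the standard library are available. Lean on these libraries where they do the work, as an engineer would, in place of code of your own. Each camera call takes 0.05 s, during which the arm holds its last target. There are 200 camera calls.

## Working session

There is one attempt and no reset: what is moved stays moved. The work goes in short steps, Python scripts to look and compute and a tool call to move; the robot and the scene stay as the last step left them, time stands still between calls to the robot, and variables do not carry over. Pictures are saved under pics/ and viewed, at most 10 in all, crops included, and the job is handed in when it is done.

Besides the shell and the picture viewer there is one more tool, called after ">>>" by a JSON object that holds its "op" and its "data", one argument or row to a line. play_rows: Moves the arm, as the interface text tells. Its arguments: {"type":"object","properties":{"rows":{"type":"string"}},"required":["rows"]}

```bash
ls; mkdir -p pics; python3 - <<'E'
from cell import robot
import cv2,json,numpy as np
for n in ["scene","side"]:
    c=robot.camera(n); cv2.imwrite(f"pics/{n}0.png",cv2.resize(c["pixels"][:,:,::-1],(800,600),interpolation=cv2.INTER_CUBIC))
    np.savez(f"{n}0.npz",**c); print(n,[c[k] for k in c if k!="pixels"], list(c))
s=robot.read_state(); print(s)
E
```

```text
pics
scene [422.49442902655176, 422.49442902655176, 250.31947630342782, 186.03320482452963, array([[-0.04293691, -0.83151005,  0.55384787,  1.14428506],
       [ 0.9989752 , -0.04367584,  0.0118733 , -0.00383408],
       [ 0.014317  ,  0.55379009,  0.83253322,  0.95117561],
       [ 0.        ,  0.        ,  0.        ,  1.        ]])] ['pixels', 'fx', 'fy', 'cx', 'cy', 'T']
side [422.08245606931496, 422.08245606931496, 253.20210582665308, 189.25802864019187, array([[-0.99558534,  0.07205373, -0.06015054,  0.50877767],
       [-0.09256172, -0.64745317,  0.7564633 ,  0.81979352],
       [ 0.01556134,  0.75869141,  0.6512643 ,  0.78521392],
       [ 0.        ,  0.        ,  0.        ,  1.        ]])] ['pixels', 'fx', 'fy', 'cx', 'cy', 'T']
{'time_s': 0.1, 'joint_pos': array([ 1.14115006e+00,  1.16445984e-01,  1.44214732e+00, -2.48582646e-05,
        1.58400556e+00, -3.78056916e-02]), 'qd': array([-4.92111850e-04, -9.92374778e-04, -1.57628743e-03,  9.37136588e-05,
       -1.61349541e-04, -5.75214171e-04]), 'effort': array([ 1.31658449e-03, -7.22893095e+01, -6.23867798e+01,  7.79844867e-02,
        2.27689493e-02, -2.04208089e-05]), 'ee_pos': array([0.25772535, 0.62368134, 0.21800539]), 'tcp_rot': array([-3.14058623e+00, -1.31925379e-05,  2.74975175e+00]), 'ft_force': array([-0.18359755,  0.1183542 ,  0.34127052]), 'wrist_torque': array([-0.01181119,  0.01799309, -0.00746747]), 'finger_force': 0.0, 'grip_width': 0.09360318951347801}
```

View pics/scene0.png

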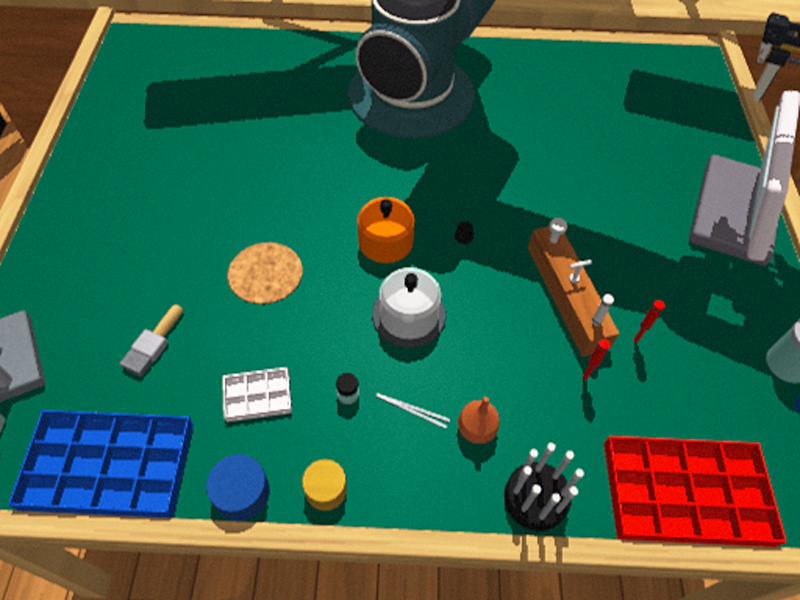

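View pics/side0.png

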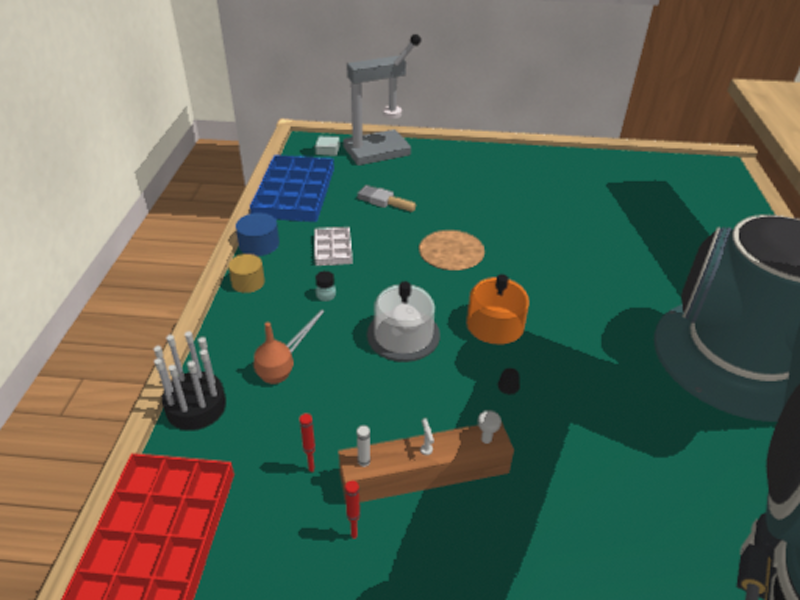

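The scene picture shows the clear cover (knob at 411,283), an orange look-alike (386,208), and the mat (265,272). The rack holds a mushroom tool (558,228), a crossbar tool (580,270) and a plain silver handle (607,299), and two red look-alikes stand at (657,308) and (602,348). In the side view the clear knob is at (404,292) and the silver handle at (363,440). The plain silver handle fits the probe: straight, round, not red, standing in the rack. I'll confirm it in crops.

```bash
cat > h.py <<'E'
import numpy as np,cv2
def cam(n): return dict(np.load(n+".npz"))
def ray(c,u,v,T=None):
    T=c["T"] if T is None else T
    d=T[:3,:3]@np.array([(u-c["cx"])/c["fx"],-(v-c["cy"])/c["fy"],-1]); return T[:3,3],d/np.linalg.norm(d)
def proj(c,P,T=None):
    T=c["T"] if T is None else T
    p=T[:3,:3].T@(np.array(P)-T[:3,3]); return np.array([c["cx"]-c["fx"]*p[0]/p[2],c["cy"]+c["fy"]*p[1]/p[2]])
def tri(*rays):
    A=np.zeros((3,3));b=np.zeros(3)
    for o,d in rays:
        M=np.eye(3)-np.outer(d,d);A+=M;b+=M@o
    P=np.linalg.solve(A,b)
    return P,[np.linalg.norm((np.eye(3)-np.outer(d,d))@(P-o)) for o,d in rays]
def plane(r,z): o,d=r; return o+d*(z-o[2])/d[2]
def crop(im,u,v,w,h,s):
    u,v=int(u),int(v);return cv2.resize(im[v:v+h,u:u+w,::-1],None,fx=s,fy=s,interpolation=cv2.INTER_CUBIC)
E
python3 - <<'E'
from h import *
s,d=cam("scene0"),cam("side0")
a=[(s,350,180),(d,210,262),(s,232,164),(d,226,174)]
# offsets are native top-left; scale 6, 64x48 windows
t=[crop(c["pixels"],u,v,64,48,6) for c,u,v in a]
cv2.imwrite("pics/crop1.png",np.vstack([np.hstack(t[:2]),np.hstack(t[2:])]))
# mat: orange/brown blob centroid by colour
for n,c,(u,v) in (("scene",s,(170,174)),("side",d,(289,160))):
    hsv=cv2.cvtColor(c["pixels"],cv2.COLOR_RGB2HSV); m=cv2.inRange(hsv,(5,60,90),(25,255,255))
    m=cv2.morphologyEx(m,cv2.MORPH_CLOSE,np.ones((3,3)))
    _,l,st,ce=cv2.connectedComponentsWithStats(m);k=l[v,u];print(n,st[k],ce[k],plane(ray(c,*ce[k]),.004))
k=tri(ray(s,411*.64,283*.64),ray(d,404*.64,292*.64));print(k)
E
```

```text
scene [ 146  155   48   39 1464] [169.23155738 174.28893443] [ 0.48726939 -0.24044952  0.004     ]
side [268 148  42  25 824] [288.73786408 159.7961165 ] [ 0.48438606 -0.23943052  0.004     ]
(array([0.56040152, 0.01388705, 0.09947024]), [np.float64(0.0011728260308048494), np.float64(0.0011728260308048418)])
```

View pics/crop1.png

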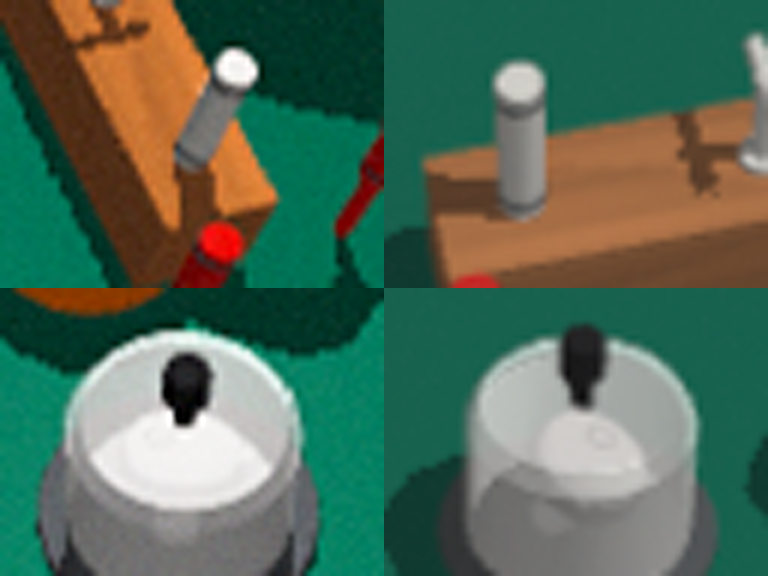

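The crop confirms the probe: a plain grey bar with two dark bands (scene top 236,68 in the crop; side top 520,83), and the red ones are separate. The clear knob is black at (187,382) in the scene crop and (583,357) in the side crop. The ring is faintly visible through the cover.

```bash
python3 - <<'E'
from h import *
s,d=cam("scene0"),cam("side0")
f=lambda a,b:print(*[np.round(x,4) for x in tri(ray(s,*a),ray(d,*b))])
f((389.3,191.3),(232.7,275.8)) # probe top, expect z .120
f((382,206.3),(233,296.7)) # handle bottom .054
f((263.2,179.7),(259.2,185.4)) #knob .103
# holder base disc center: via cover outline; bystanders (z guess)
for n,uv,z in (("orange",(386,208),.1),("loupe",(464,232),.03),("rack end L",(536,237),.054),("rackend R",(612,330),.054),("crossbar",(580,266),.1),("mush",(558,224),.098),("red1",(602,345),.12),("red2",(658,305),.12),("blower",(486,402),.11)):
    print(n,np.round(plane(ray(s,uv[0]*.64,uv[1]*.64),z),3))
E
```

```text
[0.5873 0.3113 0.1202] [0.0018 0.0018]
[0.5879 0.3123 0.0527] [0.0021 0.0021]
[0.5591 0.0139 0.1042] [0.0015 0.0015]
orange [ 0.411 -0.032  0.1  ]
loupe [0.399 0.108 0.03 ]
rack end L [0.423 0.229 0.054]
rackend R [0.604 0.335 0.054]
crossbar [0.515 0.283 0.1  ]
mush [0.428 0.257 0.098]
red1 [0.669 0.292 0.12 ]
red2 [0.596 0.386 0.12 ]
blower [0.762 0.123 0.11 ]
```

Heights agree with the text: probe top 0.120, handle bottom 0.053, knob 0.104. Moving above the knob.

>>> {"op": "play_rows", "data": {
  "rows": ".1254 -.2542 0 0 0 0 1;.1254 -.2542 0 0 0 0 1;.1254 -.2542 0 0 0 0 1;.1254 -.2542 0 0 0 0 1;.1254 -.2542 0 0 0 0 1;.1254 -.2542 0 0 0 0 1;.1254 -.2542 0 0 0 0 1;.1254 -.2542 0 0 0 0 1;.1254 -.2542 0 0 0 0 1;.1254 -.2542 0 0 0 0 1;.1254 -.2542 0 0 0 0 1;.1254 -.2542 0 0 0 0 1;.1254 -.2542 0 0 0 0 1;.1254 -.2542 0 0 0 0 1;.1254 -.2542 0 0 0 0 1;.1254 -.2542 0 0 0 0 1;.1254 -.2542 0 0 0 0 1;.1254 -.2542 0 0 0 0 1;.1254 -.2542 0 0 0 0 1;.1254 -.2542 0 0 0 0 1"
}}

```text
time_s: 1.77
ee_pos: [0.5591, 0.012, 0.2184]
tcp_rot: [-3.142, -0.0, 2.75]
ft_force: [0.4, 0.1, -0.5]
grip_width: 0.0928
finger_force: 0.0
```

>>> {"op": "play_rows", "data": {
  "rows": "0 .016 -.2 0 0 0 1;0 0 -.2 0 0 0 1;0 0 -.2 0 0 0 1;0 0 -.2 0 0 0 1;0 0 -.2 0 0 0 1;0 0 -.1 0 0 0 1;0 0 0 0 0 0 1;0 0 0 0 0 0 0;0 0 0 0 0 0 0;0 0 0 0 0 0 0;0 0 0 0 0 0 0;0 0 0 0 0 0 0;0 0 0 0 0 0 0;0 0 0 0 0 0 0;0 0 0 0 0 0 0;0 0 0 0 0 0 0"
}}

```text
time_s: 3.1
ee_pos: [0.5587, 0.0157, 0.0867]
tcp_rot: [3.142, 0.0, 2.75]
ft_force: [-0.4, 0.7, 0.0]
grip_width: 0.0378
finger_force: 0.0
```

>>> {"op": "play_rows", "data": {
  "rows": "0 0 0 0 0 0 0;0 0 0 0 0 0 0;0 0 0 0 0 0 0;0 0 0 0 0 0 0;0 0 0 0 0 0 0;0 0 0 0 0 0 0;0 0 0 0 0 0 0"
}}

```text
time_s: 3.68
ee_pos: [0.5587, 0.0157, 0.0865]
tcp_rot: [-3.142, -0.0, 2.75]
ft_force: [-0.1, -0.4, -1.1]
grip_width: 0.0192
finger_force: 30.0
```

>>> {"op": "play_rows", "data": {
  "rows": "0 0 .05 0 0 0 0;0 0 .1 0 0 0 0;0 0 .15 0 0 0 0;0 0 .15 0 0 0 0;0 0 .15 0 0 0 0;0 0 .1 0 0 0 0;0 0 .1 0 0 0 0;-.0608 -.2131 0 0 0 0 0;-.0608 -.2131 0 0 0 0 0;-.0608 -.2131 0 0 0 0 0;-.0608 -.2131 0 0 0 0 0;-.0608 -.2131 0 0 0 0 0;-.0608 -.2131 0 0 0 0 0;-.0608 -.2131 0 0 0 0 0;-.0608 -.2131 0 0 0 0 0;-.0608 -.2131 0 0 0 0 0;-.0608 -.2131 0 0 0 0 0;0 0 0 0 0 0 0;0 0 0 0 0 0 0"
}}

```text
time_s: 5.27
ee_pos: [0.4853, -0.2409, 0.1828]
tcp_rot: [3.141, -0.0, 2.748]
ft_force: [0.4, 0.5, -2.0]
grip_width: 0.0195
finger_force: 30.0
```

>>> {"op": "play_rows", "data": {
  "rows": "0 0 -.15 0 0 0 0;0 0 -.15 0 0 0 0;0 0 -.15 0 0 0 0;0 0 -.15 0 0 0 0;0 0 -.1 0 0 0 0;0 0 -.05 0 0 0 0;0 0 -.03 0 0 0 0;0 0 0 0 0 0 0"
}}

```text
time_s: 5.93
ee_pos: [0.4859, -0.2397, 0.089]
tcp_rot: [3.142, -0.0, 2.75]
ft_force: [0.3, 1.0, -1.3]
grip_width: 0.0196
finger_force: 30.0
```

```bash
python3 - <<'E'
from cell import robot
from h import *
t=[]
for n in ["scene","side"]:
    c=robot.camera(n); np.savez(n+"1.npz",**c)
# scene crops (mat) and holder in both
s,d=cam("scene1"),cam("side1")
a=[(s,135,140),(d,257,125),(s,225,164),(d,216,174)]
t=[crop(c["pixels"],u,v,80,60,5) for c,u,v in a]
cv2.imwrite("pics/crop2.png",np.vstack([np.hstack(t[:2]),np.hstack(t[2:])]))
print(robot.read_state()["ee_pos"])
E
```

```text
[ 0.48617063 -0.2400757   0.08996647]
```

View pics/crop2.png

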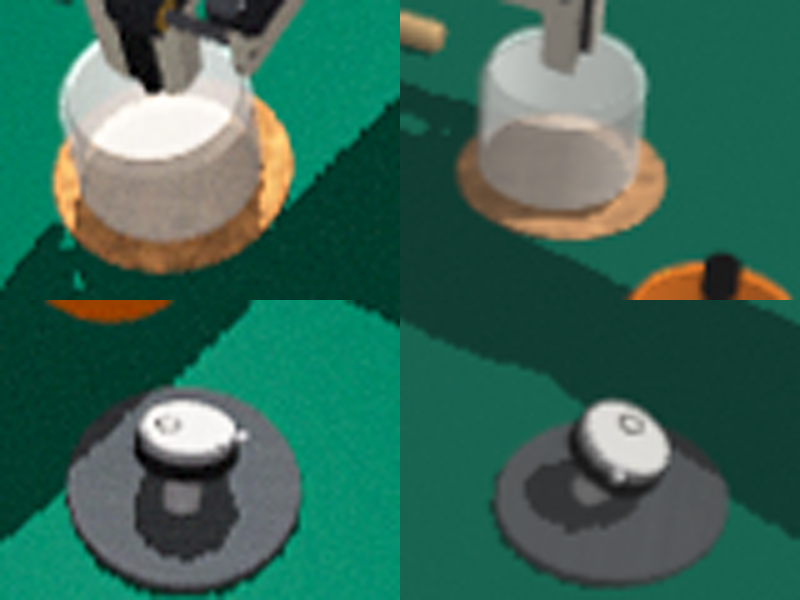

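The cover is held upright above the mat and well inside it. The bare watch shows the ring (scene crop 170,424; side crop 631,424) and the crown (241,436; 618,478). Lowering the last ~6 mm.

>>> {"op": "play_rows", "data": {
  "rows": "0 0 -.02 0 0 0 0;0 0 -.02 0 0 0 0;0 0 -.01 0 0 0 0;0 0 0 0 0 0 0;0 0 0 0 0 0 0"
}}

```text
time_s: 6.45
ee_pos: [0.4857, -0.24, 0.083]
tcp_rot: [-3.142, -0.0, 2.75]
ft_force: [0.2, 0.2, -0.9]
grip_width: 0.0193
finger_force: 30.0
```

```bash
python3 - <<'E'
from h import *
s,d=cam("scene1"),cam("side1")
f=lambda a,b:tri(ray(s,*a),ray(d,*b))
r=f((259,188.8),(262.2,198.8)); k=f((273.2,191.2),(259.6,209.6)); print(r,k)
y=k[0]-r[0];print(y,np.linalg.norm(y),np.degrees(np.arctan2(y[1],y[0])))
for n,c,e in (("s",s,((68/5+225,300/5+225),(485-300)/5+164)),("d",d,(0,0))):pass
print(plane(ray(s,184/5+225,(487-300)/5+164),.008),plane(ray(d,(612-400)/5+216,(500-300)/5+174),.008))
E
```

```text
(array([0.55109388, 0.0049015 , 0.05155555]), [np.float64(0.0019030629846123709), np.float64(0.0019030629846122295)]) (array([0.55441305, 0.04159849, 0.04755922]), [np.float64(0.0014205179256602024), np.float64(0.001420517925660309)])
[ 0.00331917  0.036697   -0.00399633] 0.03706287983629918 84.83177640933935
[0.56355135 0.01482457 0.008     ] [0.55757108 0.01564544 0.008     ]
```

>>> {"op": "play_rows", "data": {
  "rows": "0 0 -.008 0 0 0 0;0 0 0 0 0 0 0;0 0 -.006 0 0 0 0;0 0 0 0 0 0 0"
}}

```text
time_s: 6.78
ee_pos: [0.486, -0.2404, 0.082]
tcp_rot: [-3.141, 0.001, 2.75]
ft_force: [-1.4, -1.3, 3.9]
grip_width: 0.0194
finger_force: 30.0
```

Contact at 4 N. Release and go up.

>>> {"op": "play_rows", "data": {
  "rows": "0 0 0 0 0 0 .5;0 0 0 0 0 0 .5;0 0 0 0 0 0 .5;0 0 0 0 0 0 .5;0 0 0 0 0 0 .5;0 0 0 0 0 0 .5;0 0 0 0 0 0 .5;0 0 .05 0 0 0 .5;0 0 .15 0 0 0 .5;0 0 .2 0 0 0 .5;0 0 .2 0 0 0 .5;0 0 .2 0 0 0 .5;0 0 .2 0 0 0 .5;0 0 .2 0 0 0 .5;0 0 0 0 0 0 .5"
}}

```text
time_s: 8.03
ee_pos: [0.4868, -0.2406, 0.231]
tcp_rot: [-3.141, 0.006, 2.75]
ft_force: [-0.7, 0.3, 1.2]
grip_width: 0.0462
finger_force: 0.0
```

```bash
cat >> h.py <<'E'
from scipy.spatial.transform import Rotation as Ro
def wrist(name):
    from cell import robot
    st=robot.read_state(); c=robot.camera("wrist"); W=np.eye(4); W[:3,:3]=Ro.from_euler("xyz",st["tcp_rot"]).as_matrix(); W[:3,3]=st["ee_pos"]
    c["T"]=W@c["T_tool_cam"]; c["W"]=W; np.savez(name+".npz",**c); return c
E
python3 - <<'E'
from h import *
c=wrist("w0"); print(c["T_tool_cam"].round(3),c["fx"],c["T"].round(3))
cv2.imwrite("pics/w0.png",c["pixels"][:,:,::-1])
E
```

```text
[[ 0.     0.97   0.245  0.066]
 [ 1.    -0.    -0.    -0.   ]
 [ 0.     0.245 -0.97  -0.165]
 [ 0.     0.     0.     1.   ]] 320.9220938203618 [[ 0.382 -0.895 -0.232  0.425]
 [ 0.924  0.369  0.096 -0.215]
 [-0.001 -0.251  0.968  0.395]
 [ 0.     0.     0.     1.   ]]
```

View pics/w0.png

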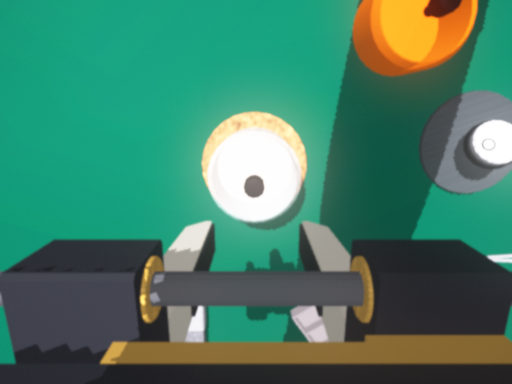

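The cover stands upright on the mat with its knob at (254,186). Next, two wrist views of the watch from different places.

>>> {"op": "play_rows", "data": {
  "rows": ".0763 .209 0 0 0 0 .4;.0763 .209 0 0 0 0 .4;.0763 .209 0 0 0 0 .4;.0763 .209 0 0 0 0 .4;.0763 .209 0 0 0 0 .4;.0763 .209 -.1 0 0 0 .4;.0763 .209 -.1 0 0 0 .4;.0763 .209 -.1 0 0 0 .4;0 0 -.2 0 0 0 .4;0 0 -.17 0 0 0 .4;0 0 0 0 0 0 .4;0 0 0 0 0 0 .4;0 0 0 0 0 0 .4"
}}

```text
time_s: 9.17
ee_pos: [0.5592, -0.0396, 0.146]
tcp_rot: [3.141, 0.001, 2.749]
ft_force: [0.6, 0.2, 0.6]
grip_width: 0.0375
finger_force: 0.0
```

```bash
python3 - <<'E'
from h import *
c=wrist("w1");print(c["W"][:3,3],proj(c,[.551,.005,.0515]))
E
```

```text
[ 0.55921846 -0.03962269  0.14599183] [303.47315367 163.25327505]
```

>>> {"op": "play_rows", "data": {
  "rows": "0 .15 0 0 0 0 .4;.05 .15 0 0 0 0 .4;.05 .15 0 0 0 0 .4;0 .15 0 0 0 0 .4;0 .15 0 0 0 0 .4;0 0 0 0 0 0 .4;0 0 0 0 0 0 .4;0 0 0 0 0 0 .4"
}}

```text
time_s: 9.88
ee_pos: [0.5713, 0.05, 0.1458]
tcp_rot: [3.141, 0.001, 2.75]
ft_force: [0.7, 0.3, 0.6]
grip_width: 0.0372
finger_force: 0.0
```

```bash
python3 - <<'E'
from h import *
b=wrist("w2");a=cam("w1");t=[]
print(b["W"][:3,3],proj(b,[.551,.005,.0515]))
for c in (a,b):
    u,v=proj(c,[.555,.015,.05]).astype(int); u0,v0=max(u-50,0),max(v-60,0);print(u0,v0)
    t.append(crop(c["pixels"],u0,v0,100,120,4))
cv2.imwrite("pics/crop3.png",np.hstack(t))
E
```

```text
[0.57125816 0.05000095 0.14576461] [197.3278969  190.79697202]
266 102
160 130
```

View pics/crop3.png

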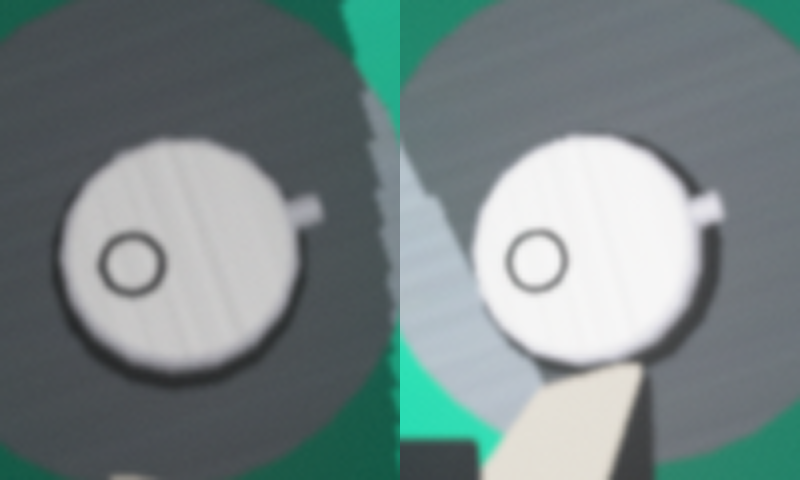

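View 1 crop: ring centre (132,263), face centre (180,254), crown (312,210). View 2 crop: ring (537,260), face centre (587,249), crown (708,208). Fitting the pose.

```bash
python3 - <<'E'
from h import *
from scipy.optimize import least_squares
a,b=cam("w1"),cam("w2")
px=[(a,266,102,[(132,263),(180,254),(312,210)]),(b,160,130,[(137,260),(187,249),(308,208)])]
px=[(c,[(u0+(x+.5)/4-.5,v0+(y+.5)/4-.5) for x,y in p]) for c,u0,v0,p in px]
for i in range(3): print(*[np.round(q,4) for q in tri(*[ray(c,*p[i]) for c,p in px])])
def model(q):
    P=q[:3];yw=q[3];t=q[6] if len(q)>6 else np.radians(25)
    y=np.array([np.cos(yw),np.sin(yw),0]);xh=np.array([np.sin(yw),-np.cos(yw),0])
    n=-np.sin(t)*xh+np.array([0,0,np.cos(t)])
    return [P,P+.01*y,P+.01*y+q[4]*y-q[5]*n],n
f=lambda q:np.concatenate([(proj(c,m)-p[i]) for c,p in px for i,m in enumerate(model(q)[0])])
r=least_squares(f,[.551,.005,.05,1.48,.03,.004],x_scale=[.01,.01,.01,.1,.01,.01]);print(r.x.round(4),np.degrees(r.x[3]),r.fun.round(2),model(r.x)[1])
# dense face outline -> free plane check: fit circle of radius R with yaw,tilt free using face mask ellipse
def ell(c,uv):
    g=cv2.cvtColor(c["pixels"],cv2.COLOR_RGB2GRAY);m=(g>140).astype(np.uint8)
    return g
E
```

```text
[5.532e-01 3.000e-04 4.920e-02] [0.0001 0.0001]
[0.5557 0.0103 0.0465] [0.0001 0.0001]
[0.5567 0.038  0.0496] [0.0001 0.0001]
[ 5.5390e-01  3.0000e-04  4.7500e-02  1.4581e+00  2.7700e-02 -3.5000e-03] 83.54525547647981 [ 0.04  0.44 -0.24 -0.6   0.21 -0.02  0.7   0.13 -0.57 -0.27 -0.14  0.31] [-0.41993927  0.04751007  0.90630779]
```

```bash
python3 - <<'E'
from h import *
w=cam("w0");print("knob in w0",proj(w,[.486,-.2404,.110]),"seen 254,186",plane(ray(w,254,186),.110))
s,d=cam("scene1"),cam("side1")
for nm in("w1","w2"):
    c=cam(nm); H=np.array([.559,.0156,.008])
    th=np.radians(np.arange(0,360,3));g=cv2.GaussianBlur(c["pixels"],(3,3),0).astype(int)
    pts=[]
    for t in th:
        rr=np.arange(.054,.070,.0003);uv=np.array([proj(c,H+r*np.array([np.cos(t),np.sin(t),0])) for r in rr])
        k=(uv[:,0]>1)&(uv[:,0]<510)&(uv[:,1]>1)&(uv[:,1]<215)
        if k.sum()<len(rr):continue
        p=g[uv[:,1].round().astype(int),uv[:,0].round().astype(int)]; sat=(p[:,1]-p[:,0])
        i=np.argmax(sat>25+sat[:5].mean())
        if i>3: pts.append(H[:2]+rr[i]*np.array([np.cos(t),np.sin(t)]))
    pts=np.array(pts);
    from scipy.optimize import least_squares
    r=least_squares(lambda q:np.hypot(*(pts-q[:2]).T)-q[2],[.559,.0156,.062],loss="soft_l1",f_scale=.001);print(nm,len(pts),r.x.round(4),np.abs(r.fun).mean())
E
```

```text
knob in w0 [256.63167558 183.81464916] seen 254,186 [ 0.48697729 -0.24340435  0.11      ]
w1 92 [0.5608 0.0098 0.061 ] 0.00039758480139279325
w2 78 [0.5608 0.011  0.0605] 0.0002520513984374205
```

The wrist camera reads about 4 mm low in y, judging by the gripped knob and the holder disc. Corrected, it agrees with scene+side: spot ≈ (0.5515, 0.005, 0.051). Next, above the probe.

>>> {"op": "play_rows", "data": {
  "rows": ".0136 .2183 .05 0 0 0 .4;.0136 .2183 .05 0 0 0 .4;.0136 .2183 .05 0 0 0 .4;.0136 .2183 .05 0 0 0 .4;.0136 .2183 .05 0 0 0 .4;.0136 .2183 .05 0 0 0 .4;.0136 .2183 .05 0 0 0 .4;.0136 .2183 .05 0 0 0 .4;.0136 .2183 .05 0 0 0 .4;.0136 .2183 .05 0 0 0 .4;0 0 0 0 0 0 .4;0 0 0 0 0 0 .4;0 0 0 0 0 0 .4"
}}

```text
time_s: 11.02
ee_pos: [0.5876, 0.3116, 0.2048]
tcp_rot: [-3.141, -0.0, 2.749]
ft_force: [0.1, 0.2, -0.3]
grip_width: 0.0372
finger_force: 0.0
```

```bash
python3 - <<'E'
from h import *
c=wrist("w3");print(c["W"][:3,3],proj(c,[.5876,.3118,.12]),proj(c,[.5876,.3118,.054]))
t=crop(c["pixels"],156,100,200,150,4);cv2.imwrite("pics/w3.png",t)
E
```

```text
[0.58756963 0.31159641 0.20479562] [257.00075788 195.56692987] [256.93187247 178.70186213]
```

View pics/w3.png

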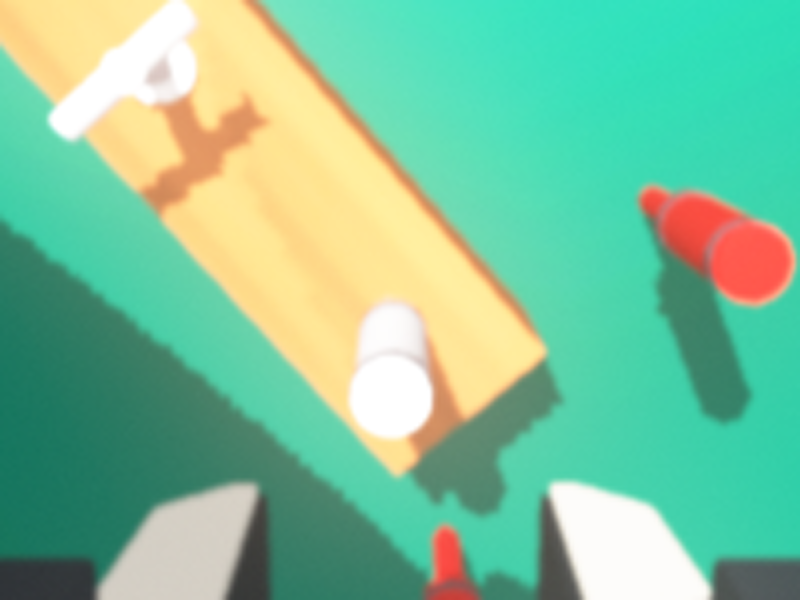

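The handle top is at crop (391,396). After the known wrist-camera bias it matches the scene estimate within about 1 mm, and the red tools and crossbar are clear of the fingers. Descend and grip.

>>> {"op": "play_rows", "data": {
  "rows": "0 0 -.18 0 0 0 .4;0 0 -.18 0 0 0 .4;0 0 -.18 0 0 0 .4;0 0 -.18 0 0 0 .4;0 0 -.18 0 0 0 .4;0 0 -.15 0 0 0 .4;0 0 -.07 0 0 0 .4;0 0 0 0 0 0 .4;0 0 0 0 0 0 0;0 0 0 0 0 0 0;0 0 0 0 0 0 0;0 0 0 0 0 0 0;0 0 0 0 0 0 0;0 0 0 0 0 0 0;0 0 0 0 0 0 0;0 0 0 0 0 0 0;0 0 0 0 0 0 0"
}}

```text
time_s: 12.48
ee_pos: [0.5873, 0.3114, 0.0716]
tcp_rot: [-3.14, 0.001, 2.75]
ft_force: [-5.0, -9.7, 6.8]
grip_width: 0.0156
finger_force: 29.9
```

>>> {"op": "play_rows", "data": {
  "rows": "-.003 -.008 0 0 0 0 0;0 0 0 0 0 0 0;0 0 0 0 0 0 0"
}}

```text
time_s: 12.73
ee_pos: [0.5871, 0.3111, 0.0715]
tcp_rot: [-3.141, 0.001, 2.75]
ft_force: [-2.6, -6.0, 6.3]
grip_width: 0.0155
finger_force: 30.0
```

>>> {"op": "play_rows", "data": {
  "rows": "-.005 -.011 0 0 0 0 0;0 0 0 0 0 0 0;0 0 .03 0 0 0 0;0 0 .08 0 0 0 0;0 0 .1 0 0 0 0;0 0 .1 0 0 0 0;0 0 .1 0 0 0 0;0 0 .1 0 0 0 0;0 0 .15 0 0 0 0;0 0 .15 0 0 0 0;0 0 .15 0 0 0 0;0 0 .12 0 0 0 0;0 0 0 0 0 0 0;0 0 0 0 0 0 0"
}}

```text
time_s: 13.9
ee_pos: [0.5866, 0.3104, 0.2009]
tcp_rot: [3.141, 0.001, 2.75]
ft_force: [0.4, -0.1, -1.3]
grip_width: 0.0159
finger_force: 30.0
```

>>> {"op": "play_rows", "data": {
  "rows": "-.0513 -.2099 0 0 0 0 0;-.0513 -.2099 0 0 0 0 0;-.0513 -.2099 0 0 0 0 0;-.0513 -.2099 0 0 0 0 0;-.0513 -.2099 0 0 0 0 0;-.0513 -.2099 0 -.00484 -.05534 0 0;-.0513 -.2099 0 -.00484 -.05534 0 0;-.0513 -.2099 0 -.00484 -.05534 0 0;-.0513 -.2099 0 -.00484 -.05534 0 0;-.0513 -.2099 0 -.00484 -.05534 0 0;-.0513 -.2099 0 0 0 0 0;-.0513 -.2099 0 0 0 0 0;0 0 -.1 0 0 0 0;0 0 -.15 0 0 0 0;0 0 -.15 0 0 0 0;0 0 -.058 0 0 0 0;0 0 0 0 0 0 0;0 0 0 0 0 0 0"
}}

```text
time_s: 15.4
ee_pos: [0.5124, 0.0083, 0.1448]
tcp_rot: [3.003, 0.414, 2.721]
ft_force: [0.8, 0.1, 0.2]
grip_width: 0.0158
finger_force: 30.0
```

```bash
python3 - <<'E'
from cell import robot
from h import *
st=robot.read_state();R=Ro.from_euler("xyz",st["tcp_rot"]).as_matrix();print(st["ee_pos"],-R[:,2],"tip exp",st["ee_pos"]+.067*R[:,2])
t=[]
for n in ["scene","side"]:
    c=robot.camera(n); np.savez(n+"2.npz",**c)
s,d=cam("scene2"),cam("side2")
a=[(s,226,140),(d,220,150)]
t=[crop(c["pixels"],u,v,66,80,6) for c,u,v in a]
cv2.imwrite("pics/crop4.png",np.hstack(t))
E
```

```text
[0.5124121  0.00833264 0.14484494] [-0.42004153  0.03661973  0.90676574] tip exp [0.54055488 0.00587912 0.08409164]
```

View pics/crop4.png

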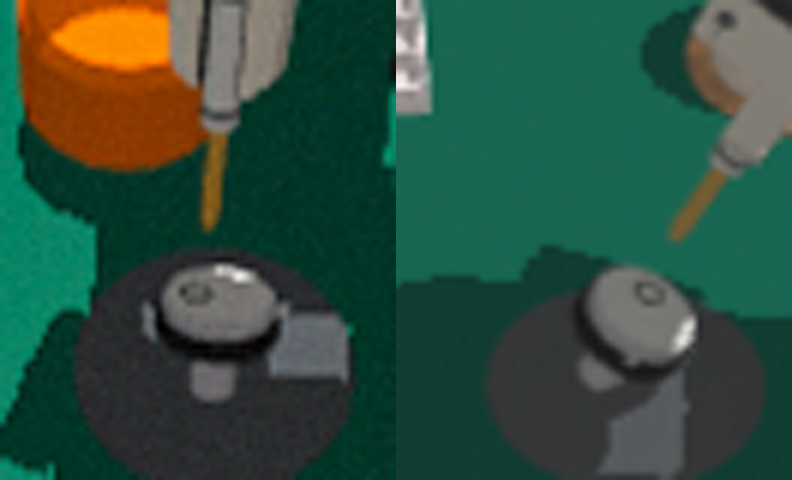

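Crop: tip at scene (208,231) and side (674,241); ring at scene (196,293) and side (650,292); handle's lower end at scene (220,126) and side (728,162). I'll compute the relative offset.

```bash
python3 - <<'E'
from h import *
s,d=cam("scene2"),cam("side2")
f=lambda a,b:tri(ray(s,226+(a[0]+.5)/6-.5,140+(a[1]+.5)/6-.5),ray(d,220+(b[0]-396+.5)/6-.5,150+(b[1]+.5)/6-.5))
t,r,h=f((208,231),(674,241)),f((196,293),(650,292)),f((220,126),(728,162))
for x in(t,r,h):print(np.round(x[0],4),x[1][0].round(4))
a=h[0]-t[0];print("axis",a/np.linalg.norm(a),np.linalg.norm(a))
n=np.array([-.4200,.0366,.9068]);D=r[0]-t[0];print("D",D,"along n",D@n,"lateral",D-(D@n)*n)
m=cv2.cvtColor(s["pixels"],cv2.COLOR_RGB2GRAY)
E
```

```text
[0.542  0.0069 0.0856] 0.0013
[0.5514 0.0033 0.0526] 0.0012
[0.5216 0.0094 0.132 ] 0.0018
axis [-0.40167462  0.04922777  0.91445838] 0.0507060865260707
D [ 0.00943933 -0.00366089 -0.03308269] along n -0.0340978897356299 lateral [-0.00488178 -0.0024129  -0.00216272]
```

>>> {"op": "play_rows", "data": {
  "rows": ".0133 -.0052 -.0533 0 0 0 0;.0133 -.0052 -.0533 0 0 0 0;.0133 -.0052 -.0533 0 0 0 0;.0133 -.0052 -.0533 0 0 0 0;0 0 0 0 0 0 0;0 0 0 0 0 0 0;0 0 0 0 0 0 0"
}}

```text
time_s: 16.08
ee_pos: [0.5189, 0.0055, 0.1197]
tcp_rot: [3.003, 0.415, 2.72]
ft_force: [-0.6, 0.4, -0.8]
grip_width: 0.0158
finger_force: 30.0
```

```bash
python3 - <<'E'
from cell import robot
from h import *
st=robot.read_state();R=Ro.from_euler("xyz",st["tcp_rot"]).as_matrix();print(st["ee_pos"],st["ft_force"],"tip exp",st["ee_pos"]+.067*R[:,2])
cs=[]
for n in ["scene","side"]:
    c=robot.camera(n); np.savez(n+"3.npz",**c);cs.append(c)
s,d=cs; w=wrist("w4")
t=[crop(s["pixels"],238,164,40,50,10),crop(d["pixels"],240,174,40,50,10)]
cv2.imwrite("pics/crop5.png",np.hstack(t))
E
```

```text
[0.51894192 0.00553098 0.11971329] [-0.57356395  0.37284093 -0.84924615] tip exp [0.54714807 0.00306511 0.05898987]
```

View pics/crop5.png

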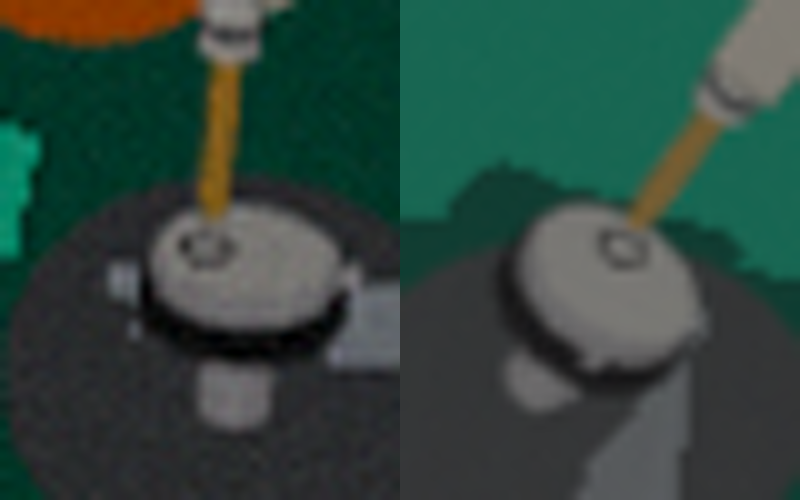

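Crop: tip end at scene (213,222) and side (634,228); ring at scene (207,247) and side (625,249).

```bash
python3 - <<'E'
from h import *
s,d=cam("scene3"),cam("side3")
n=np.array([-.4200,.0366,.9068])
g=lambda a,b:(( 238+(a[0]+.5)/10-.5,164+(a[1]+.5)/10-.5),(240+(b[0]-400+.5)/10-.5,174+(b[1]+.5)/10-.5))
f=lambda a,b:tri(*[ray(c,*p) for c,p in zip((s,d),g(a,b))])
t,r=f((213,222),(634,228)),f((207,247),(625,249))
for x in(t,r):print(np.round(x[0],4),x[1][0].round(4))
D=r[0]-t[0];print("D",D,"along n",D@n,"lateral",D-(D@n)*n)
for k in (.006,.008,.010,.012): print(k,[((proj(c,t[0]-k*n)-o)*10).round(0) for c,o in((s,(238,164)),(d,(240,174)))])
w=cam("w4");print(proj(w,t[0]),proj(w,r[0]))
E
```

```text
[0.5488 0.0045 0.0607] 0.001
[0.5509 0.0034 0.0522] 0.001
D [ 0.00212946 -0.00117497 -0.00849573] along n -0.008641305834199664 lateral [-0.00149989 -0.0008587  -0.0006598 ]
0.006 [array([205., 234.]), array([216., 240.])]
0.008 [array([204., 241.]), array([213., 245.])]
0.01 [array([204., 247.]), array([209., 250.])]
0.012 [array([203., 254.]), array([206., 255.])]
[259.75107757 204.71077132] [257.81683776 200.03683004]
```

>>> {"op": "play_rows", "data": {
  "rows": "-.002 -.0083 -.0285 0 0 0 0;0 0 0 0 0 0 0;0 0 0 0 0 0 0"
}}

```text
time_s: 16.48
ee_pos: [0.5185, 0.0045, 0.116]
tcp_rot: [3.003, 0.415, 2.72]
ft_force: [0.1, -0.4, -0.9]
grip_width: 0.0159
finger_force: 30.0
```

```bash
cat > avg.py <<'E'
from cell import robot
from h import *
n=np.array([-.4200,.0366,.9068]);F=[];P=[]
for i in range(10):
    st=robot.read_state();F.append(st["ft_force"]@n);R=Ro.from_euler("xyz",st["tcp_rot"]).as_matrix();P.append(st["ee_pos"]);robot.camera("side")
P=np.mean(P,0)
print("F.n",np.mean(F).round(3),"+-",(np.std(F)/3.2).round(3),"P",P.round(4),"P.n mm",(P@n*1e3).round(2),st["time_s"])
E
python3 avg.py
```

```text
F.n -0.75 +- 0.074 P [0.5186 0.0045 0.1162] P.n mm -112.27 16.9333
```

>>> {"op": "play_rows", "data": {
  "rows": ".007 -.0006 -.0151 0 0 0 0;.007 -.0006 -.0151 0 0 0 0;.007 -.0006 -.0151 0 0 0 0;.007 -.0006 -.0151 0 0 0 0;0 0 0 0 0 0 0;0 0 0 0 0 0 0"
}}

```text
time_s: 17.48
ee_pos: [0.522, 0.0042, 0.1089]
tcp_rot: [3.003, 0.415, 2.721]
ft_force: [-0.5, -0.8, -0.3]
grip_width: 0.0157
finger_force: 30.0
```

```bash
python3 avg.py
```

```text
F.n 0.018 +- 0.157 P [0.522  0.0043 0.109 ] P.n mm -120.25 17.9333
```

>>> {"op": "play_rows", "data": {
  "rows": ".0053 -.0005 -.0113 0 0 0 0;.0053 -.0005 -.0113 0 0 0 0;0 0 0 0 0 0 0;0 0 0 0 0 0 0"
}}

```text
time_s: 18.32
ee_pos: [0.5233, 0.0041, 0.1062]
tcp_rot: [3.003, 0.415, 2.72]
ft_force: [-2.1, 0.3, 1.1]
grip_width: 0.0156
finger_force: 30.0
```

```bash
python3 avg.py
```

```text
F.n 1.968 +- 0.134 P [0.5233 0.0041 0.1063] P.n mm -123.25 18.7667
```

>>> {"op": "play_rows", "data": {
  "rows": ".0035 -.0003 -.0076 0 0 0 0;0 0 0 0 0 0 0;0 0 0 0 0 0 0"
}}

```text
time_s: 19.07
ee_pos: [0.5237, 0.0041, 0.1053]
tcp_rot: [3.003, 0.415, 2.721]
ft_force: [-1.3, 0.4, 2.0]
grip_width: 0.0157
finger_force: 30.0
```

```bash
python3 avg.py; python3 avg.py; python3 - <<'E'
from cell import robot
from h import *
n=np.array([-.4200,.0366,.9068]);cs=[]
for k in ["scene","side"]:
    c=robot.camera(k); np.savez(k+"4.npz",**c);cs.append(c)
s,d=cs; w=wrist("w5")
# watch motion: ring-side features along n, template match of the watch lower-right half (crown) before/after
for k,o,(u,v,ww,hh) in (("scene",cam("scene3"),(261,180,16,18)),("side",cam("side3"),(251,198,22,16))):
    A=cv2.resize(o["pixels"][v:v+hh,u:u+ww],None,fx=8,fy=8,interpolation=cv2.INTER_CUBIC)
    c=s if k=="scene" else d
    B=cv2.resize(c["pixels"][v-10:v+hh+10,u-10:u+ww+10],None,fx=8,fy=8,interpolation=cv2.INTER_CUBIC)
    m=cv2.matchTemplate(B,A,cv2.TM_CCOEFF_NORMED);_,mx,_,p=cv2.minMaxLoc(m);
    P=np.array([.555,.03,.05]);print(k,"shift px",(np.array(p)-80)/8,mx.round(3),"per 5mm",(proj(c,P-.005*n)-proj(c,P)).round(2))
t=[crop(s["pixels"],238,164,40,50,10),crop(d["pixels"],240,174,40,50,10)]
cv2.imwrite("pics/crop6.png",np.hstack(t))
E
```

```text
F.n 2.187 +- 0.172 P [0.5237 0.0041 0.1053] P.n mm -124.28 19.5167
F.n 2.352 +- 0.137 P [0.5237 0.0041 0.1053] P.n mm -124.28 20.0167Traceback (most recent call last):
  File "<stdin>", line 13, in <module>
AttributeError: 'float' object has no attribute 'round'
```

```bash
python3 - <<'E'
from h import *
n=np.array([-.4200,.0366,.9068])
s,d=cam("scene4"),cam("side4")
for k,(u,v,ww,hh) in (("scene",(261,180,16,18)),("side",(251,198,22,16))):
    A=cv2.resize(cam(k+"3")["pixels"][v:v+hh,u:u+ww],None,fx=8,fy=8,interpolation=cv2.INTER_CUBIC)
    c=s if k=="scene" else d
    B=cv2.resize(c["pixels"][v-10:v+hh+10,u-10:u+ww+10],None,fx=8,fy=8,interpolation=cv2.INTER_CUBIC)
    _,mx,_,p=cv2.minMaxLoc(cv2.matchTemplate(B,A,cv2.TM_CCOEFF_NORMED))
    P=np.array([.555,.03,.05]);print(k,"shift px",(np.array(p)-80)/8,round(mx,3),"per 5mm",(proj(c,P-.005*n)-proj(c,P)).round(2))
w=cam("w5");u,v=proj(w,[.5515,.003,.047]).astype(int)
t=[crop(s["pixels"],238,164,40,50,8),crop(d["pixels"],240,174,40,50,6.4 if 0 else 8)]
x=np.hstack(t);y=crop(w["pixels"],u-35,v-50,70,100,4)[:,:160*0+280][:400]
y=cv2.resize(y,(160,229)) if 0 else cv2.copyMakeBorder(y,0,400-y.shape[0],0,0,cv2.BORDER_CONSTANT)
cv2.imwrite("pics/crop6.png",cv2.resize(np.hstack([x,y]),None,fx=.85,fy=.85))
E
```

```text
scene shift px [0.  1.5] 0.95 per 5mm [-0.18  1.65]
side shift px [-0.75   1.125] 0.972 per 5mm [-0.85  1.19]
```

View pics/crop6.png

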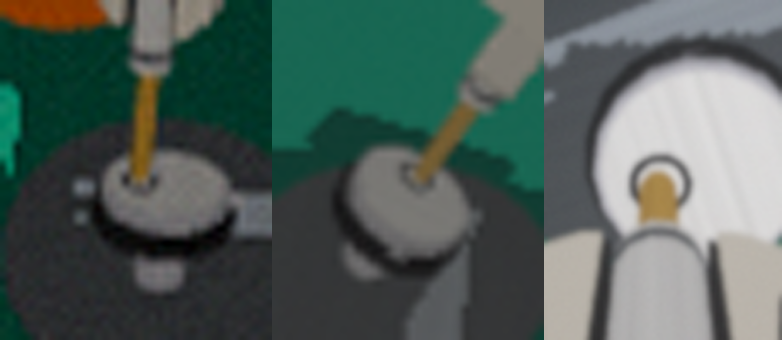

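The tip sits inside the ring in all three views; in the wrist crop the ring is at (660,184) with the tip centred in it. Travel comes out at about 4.6 mm from the image shift and 5.0 mm from force. Handing in.

```bash
python3 -c "
from cell import robot
print(robot.hand_in())"
```

```text
the job is handed in; nothing more can be done
None
```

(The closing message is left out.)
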